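Walk a granite block round to the straightedge

ROBOT

A 6-joint arm with a two-finger parallel gripper is mounted at the origin on the work surface. World frame = base frame: x ahead of the robot, y to its left, z up, the work surface at z = 0. Lengths are in m, angles in rad, forces in N, time in s.
With the tool pointing down it reaches from about 0.25 to 0.775 m from the base axis. Payload 4 kg.
Tool frame: the origin (TCP) lies where the fingers leave the gripper's body, on its centre line; the fingertips stand 97 mm ahead of it and the grasp point (between the pads) lies 78 mm ahead of it; z points along the fingers, y is the line along which they close (so a half turn about z gives the same grasp; the last joint's range is limited). The gripper opens to 94 mm and grips with 3 to 60 N. Pads are 16 mm wide; open, the fingers measure 119 mm over their backs; the gripper's body (75 mm by 177 mm) begins 78 mm behind the grasp point.
Start: joints at [-1.437, 0.087, 1.371, -0, 1.684, -0.103], TCP at [0.129, -0.535, 0.303] pointing down, gripper open.
Joint ranges: [-3.1, 3.1], [-0.76, 2.03], [0.27, 2.55], [-1.08, 4.22], [0.17, 2.65], [-2.57, 2.57]. Speed limits (rad/s): [2.79, 2.79, 3.14, 3.14, 3.14, 3.14].

INTERFACE

Orientations are given as [roll, pitch, yaw] about the fixed x, y, z axes, in that order (R = Rz(yaw) Ry(pitch) Rx(roll)).
In Python, from plant import arm gives the robot as it stands.
- The arm moves only by the tool drive_tool, never from a script. Its argument "increments" is a list of rows, each a list of 5 numbers: the shift along the tool's x, y, z each as a share of 750 mm, from -1 to 1, then the turn about the tool's z as a share of pi/2 rad, from -1 to 1, then the finger opening in mm, from 0 to 94. In form: [[x, y, z, spin, hand], ...]. A call has 1 to 8 rows; each row is the pose to reach, as a shift and turn from the pose commanded when the call began, along the tool's axes at that moment; what a row does not reach only later rows make up. A row lasts 1/12 s, in which the tool goes at most 41.7 mm and 7.16 degrees, less where a joint would pass 70% of its speed; a pose out of reach is approached as far as the arm can. A call with a number of a shift or a turn outside -1 to 1 is refused whole. A call with a gripper value outside its range is refused whole. The fingers move at their own pace and stop on an object; the grip force is fixed at half the most. Time passes only in rows, so rows that repeat a pose let the fingers close. It gives the time, the measured TCP pose, the force, the opening and the grip force at its end, in the units of the state.
- arm.get_obs(): the state, without advancing time (a new reading comes with each control period).
- arm.camera(name): name is "side" or "top" or "wrist"; returns a dict with "image" (384x512x3 uint8, red, green, blue), "fx", "fy", "cx", "cy" (pixels), "extrinsics" (4x4, takes a point from world to camera coordinates). Camera axes: x right, y down, z forward; pixel columns grow to the right and rows downward; lengths in m; the calibration is good to about 2 mm. A picture is of the moment at which its call begins. There is no depth.
- arm.job_done(): hands the job in; it is judged then, once.
The state is a dict: "t": time; "joints": joint angles; "qvel": joint speeds; "joint_efforts": joint torques, N m; "ee_pos": TCP position; "tool_rot": TCP orientation; "ft_force": force on the tool from outside, world axes, zero at the start; "wrist_torque": the same for the moment, N m; "grip_width": finger opening in m; "gripper_force": force on a finger pad.
Only numpy, scipy, OpenCV 4.12 (cv2) and the standard library are available. Lean on these libraries where they do the work, as an engineer would, in place of code of your own. Each camera call takes 0.05 s, during which the arm holds its last target. There are 200 camera calls.

TASK

Without picking it up, walk the heavy granite block round on the blue board by pushing at its corners until one of its long sides faces the aluminium straightedge, then push it home so that this long side lies flat against the straightedge, wholly within the bar's length. Do not let a corner of the block run into the straightedge while the block is still clearly askew to it, and leave the jar, the spray bottle, the brush and the small stone chip where they are.

Things in the scene. Friction and masses are not known exactly. Their poses are not given: they have to be found in the camera images.
- stone: speckled granite slab 140 long, 100 wide, 26 mm high, 0.75-1 kg, loose on the board. Origin: centre of underside; x across the width (long sides at x +-50 mm), y along the length (short sides at +-70), z up. Either long side may end at the straightedge, so 90 degrees is the most it turns. Too wide to grip. Slides under about 4 to 15 N and stops when no longer pushed.
- fence: fixed aluminium straightedge on the board beyond the block, a bar 340 long, 30 deep, 20 mm high. Origin: middle of the lower edge of its front face (long upright face towards the robot). x is square to that face, into the bar, away from the robot; y runs along the face, 170 mm either way. The block ends on its -x side.
- board: fixed blue fabric-covered board, 600 x 920 mm, 6 mm thick, on which everything named here stands; origin at the centre of its underside, so its top is 6 mm above the work surface.
- jar: closed amber glass jar with dark lid, 60 mm diameter, 85 mm high, to one side of the work; origin at the centre of its underside. Not to be moved.
- spray: blue spray bottle with black trigger head, 76 mm diameter, about 180 mm high, on the other side of the work; origin at the centre of its underside. Not to be moved.
- brush: small hand brush 150 mm long, lying on the robot's near left of the block; origin at the middle of its underside, long axis its x. Not to be moved.
- chip: small granite chip about 60 x 50 x 22 mm beyond the straightedge; origin on its underside. Not to be moved.

How it is judged:
By the outcome, as a careful person would: the job done as asked, in the order asked, and still so for the second after the job is handed in, with the robot touching nothing.
It also fails if it takes over 61 s, if anything falls off the work surface, if the arm or the gripper's body presses on something with over 40 N, if the wrist force passes 120 N, or if a joint passes its speed limit or range.

## Working session

There is one attempt and no reset: what is moved stays moved. The work goes in short steps, Python scripts to look and compute and a tool call to move; the robot and the scene stay as the last step left them, time stands still between calls to the robot, and variables do not carry over. Pictures are saved under pics/ and viewed, at most 10 in all, crops included, and the job is handed in when it is done.

Besides the shell and the picture viewer there is one more tool, called after "Emit:" in YAML: its name, and indented under it one key for each argument. drive_tool: Moves the arm, as the interface text tells. Its arguments: {"type":"object","properties":{"increments":{"type":"array"}},"required":["increments"]}

```bash
ls; mkdir -p pics; cat > h.py <<'E'
import numpy as np, cv2
from plant import arm
def snap(name, fn):
    c=arm.camera(name); cv2.imwrite('pics/'+fn, c['image'][:,:,::-1]); 
    np.savez('pics/'+fn[:-4]+'.npz',**{k:c[k] for k in c}); return c
def ray(c,uv,z):
    E=np.array(c['extrinsics']);R,t=E[:3,:3],E[:3,3];o=-R.T@t
    uv=np.atleast_2d(uv).astype(float)
    d=np.c_[(uv[:,0]-c['cx'])/c['fx'],(uv[:,1]-c['cy'])/c['fy'],np.ones(len(uv))]@R
    return o+d*((z-o[2])/d[:,2])[:,None]
E
python3 - <<'E'
from h import *
a=snap('top','t0.png');b=snap('side','s0.png')
for c in(a,b):
    E=np.array(c['extrinsics']);print(c['fx'],-E[:3,:3].T@E[:3,3])
print(arm.get_obs())
cv2.imwrite('pics/ts0.png',np.vstack([a['image'],b['image']])[:,:,::-1]) if 0 else None
E
```

```text
pics
492.0933953236276 [0.37724077 0.0138281  1.45747582]
437.1298479573969 [0.13249835 0.86937299 0.87367815]
{'t': 0.1, 'joints': array([-1.43714042e+00,  8.79014895e-02,  1.37209412e+00,  1.09663878e-05,
        1.68362752e+00, -1.03114420e-01]), 'qvel': array([-0.00092675, -0.00027552, -0.00306554, -0.000301  ,  0.00094781,
        0.00134857]), 'joint_efforts': array([ 3.09736490e-03, -3.41250801e+01, -3.03303158e+01,  7.19985645e-02,
        3.04006319e-02, -1.01767328e-04]), 'ee_pos': array([ 0.12895991, -0.53435308,  0.30161446]), 'tool_rot': array([-3.13957408e+00, -2.19841723e-04,  2.36771330e-01]), 'ft_force': array([-0.26153492, -1.138247  ,  0.81992674]), 'wrist_torque': array([ 0.03299913,  0.01974006, -0.00380583]), 'gripper_force': 0.0, 'grip_width': 0.09411907837238734}
```

View pics/t0.png

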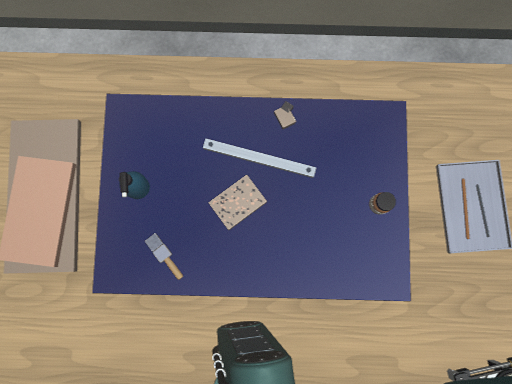

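View pics/s0.png

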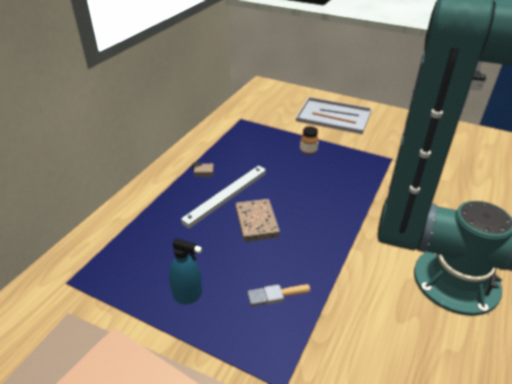

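The top view shows the fence running from (204,144) to (316,172) and the stone centred at (238,202). The spray bottle is at (135,185), the jar at (383,203), the brush at (163,256) and the chip at (286,115). Next I'll measure the stone and fence.

```bash
cat >> h.py <<'E'
def rects(c):
    im=np.ascontiguousarray(c['image']); f=im.astype(int)
    m=((f[...,0]>80)|(f[...,1]>75)).astype(np.uint8)*255   # not blue
    m=cv2.morphologyEx(m,cv2.MORPH_CLOSE,np.ones((7,7)))
    cs,_=cv2.findContours(m,cv2.RETR_EXTERNAL,cv2.CHAIN_APPROX_NONE)
    return [k for k in cs if 150<cv2.contourArea(k)<4000]
def fit(c,k,z):
    P=ray(c,k[:,0,:],z)[:,:2]
    (x,y),(w,h),a=cv2.minAreaRect((P*1000).astype(np.float32))
    if w<h: a+=90; w,h=h,w      # a = direction of long axis
    return np.array([x,y,w,h,(a+90)%180-90])
def stone_fence(c):
    out={}
    for k in rects(c):
        s=fit(c,k,0.032); f=fit(c,k,0.026)
        if 115<s[2]<165 and 85<s[3]<120: out['stone']=s
        if 300<f[2]<380 and f[3]<55: out['fence']=f
    return out
def rel(s,f):  # stone in fence frame: x (into bar), y along; angle of long axis vs face
    a=np.radians(f[4]); l=np.array([np.cos(a),np.sin(a)]); l*=np.sign(l[1]); n=np.array([l[1],-l[0]])
    o=f[:2]-15*n; d=s[:2]-o
    return n@d,l@d,(s[4]-f[4]+90)%180-90,l,n,o
E
python3 - <<'E'
from h import *
c=dict(np.load('pics/t0.npz'))
for k in rects(c): print(k[:,0].mean(0).round(), fit(c,k,.03).round(1))
r=stone_fence(c);print(r); print(rel(r['stone'],r['fence']))
E
```

```text
{}Traceback (most recent call last):
  File "<stdin>", line 4, in <module>
KeyError: 'stone'
```

```bash
sed -i 's/RETR_EXTERNAL/RETR_LIST/' h.py
python3 - <<'E'
from h import *
c=dict(np.load('pics/t0.npz'))
for k in rects(c): print(k[:,0].mean(0).round(), fit(c,k,.03).round(1))
r=stone_fence(c);print(r); print(rel(r['stone'],r['fence']))
E
```

```text
[244. 332.] [173.9  15.   64.7  32.6 -88.5]
[164. 256.] [375.7 249.2 150.2  43.   39.5]
[237. 202.] [541.7  46.2 141.5 101.3 -52. ]
[259. 158.] [674.6 -14.1 342.2  33.6  76.5]
{'stone': array([541.44775391,  46.14212036, 141.32901001, 101.11306   ,
       -52.03064728]), 'fence': array([675.40161133, -14.22723389, 343.17700195,  33.65434265,
        76.48833466])}
(np.float64(-129.3512293550784), np.float64(27.401048049367276), np.float64(51.48101806640625), array([0.23364333, 0.97232237]), array([ 0.97232237, -0.23364333]), array([660.81677576, -10.7225839 ]))
```

Emit:
drive_tool:
  increments:
    - [0.577, -0.64, 0, 0.301, 0]
    - [0.577, -0.64, 0, 0.301, 0]
    - [0.577, -0.64, 0, 0.301, 0]
    - [0.577, -0.64, 0, 0.301, 0]
    - [0.577, -0.64, 0, 0.301, 0]
    - [0.577, -0.64, 0, 0.301, 0]
    - [0.577, -0.64, 0, 0.301, 0]
    - [0.577, -0.64, 0, 0.301, 0]

```text
t: 0.77
ee_pos: [0.2879, -0.2401, 0.3023]
tool_rot: [-3.141, 0.0, -0.237]
ft_force: [0.3, -0.4, -0.2]
grip_width: 0.0439
gripper_force: 0.0
```

```bash
cat >> h.py <<'E'
L=np.array([.23364,.97232]);N=np.array([.97232,-.23364]);O=np.array([660.8,-10.7])
def go(*pts, yaw=-0.236):   # pts: (n,l,z) mm of the TCP in the fence frame -> shares
    s=arm.get_obs(); p=s['ee_pos']*1000; w=s['tool_rot'][2]
    print('t %.2f'%s['t'],'TCP fence',N@(p[:2]-O),L@(p[:2]-O),p[2],'yaw',w,'F',s['ft_force'].round(1),'grip',s['grip_width'])
    for a,b,z in pts:
        d=O+a*N+b*L-p[:2]
        print((np.array([d@[np.cos(w),np.sin(w)],d@[np.sin(w),-np.cos(w)],p[2]-z])/750).round(4),'spin',round((w-yaw)/(np.pi/2),3))
E
python3 -c "
from h import *
go((-228,-10,250),(-228,-10,115))"
```

```text
t 0.77 TCP fence -309.0100980079613 -310.19192196619156 302.2909196418739 yaw -0.23692545135010423 F [ 0.3 -0.4 -0.2] grip 0.043949484451253636
[ 0.1076 -0.4004  0.0697] spin -0.001
[ 0.1076 -0.4004  0.2497] spin -0.001
```

Emit:
drive_tool:
  increments:
    - [0.108, -0.4, 0, 0, 0]
    - [0.108, -0.4, 0, 0, 0]
    - [0.108, -0.4, 0, 0, 0]
    - [0.108, -0.4, 0, 0, 0]
    - [0.108, -0.4, 0, 0, 0]
    - [0.108, -0.4, 0, 0, 0]
    - [0.108, -0.4, 0, 0, 0]
    - [0.108, -0.4, 0.03, 0, 0]

```text
t: 1.43
ee_pos: [0.4394, 0.0345, 0.2838]
tool_rot: [-3.138, -0.009, -0.232]
ft_force: [0.6, -0.5, 0.5]
grip_width: 0.0008
gripper_force: 0.0
```

Emit:
drive_tool:
  increments:
    - [0, 0, 0.05, 0, 0]
    - [0, 0, 0.1, 0, 0]
    - [0, 0, 0.15, 0, 0]
    - [0, 0, 0.19, 0, 0]
    - [0, 0, 0.22, 0, 0]
    - [0, 0, 0.22, 0, 0]

```text
t: 1.93
ee_pos: [0.4325, 0.0309, 0.1093]
tool_rot: [3.139, 0.012, -0.236]
ft_force: [-1.9, -0.3, -0.6]
grip_width: 0.0003
gripper_force: 0.0
```

```bash
python3 -c "
from h import *
go((-211.6,10,115),(-206,25,115),(-200,39,115),(-193,53,115),(-182,66,115),(-170,77,115),(-158,84.5,115))
snap('side','s1.png')"
```

```text
t 1.93 TCP fence -231.73956207234423 -12.872879813813405 109.33051548309216 yaw -0.23585978349275982 F [-1.9 -0.3 -0.6] grip 0.0003225841893511036
[ 0.0269 -0.0305 -0.0076] spin 0.0
[ 0.0343 -0.0505 -0.0076] spin 0.0
[ 0.0423 -0.0692 -0.0076] spin 0.0
[ 0.0517 -0.0878 -0.0076] spin 0.0
[ 0.0663 -0.1052 -0.0076] spin 0.0
[ 0.0823 -0.1198 -0.0076] spin 0.0
[ 0.0983 -0.1298 -0.0076] spin 0.0
```

View pics/s1.png

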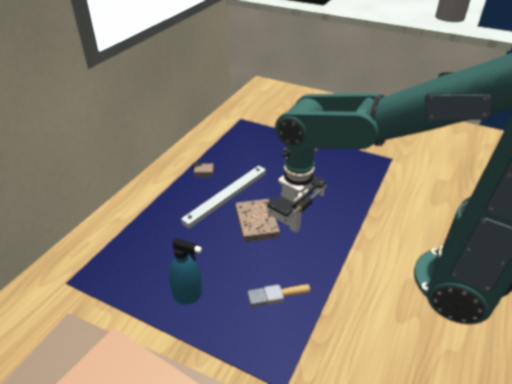

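The side view shows the closed fingertips near (295,225), low beside the near long face of the stone (258,220), with nothing else disturbed. I'll start the turning push.

Emit:
drive_tool:
  increments:
    - [0.01, -0.012, -0.004, 0, 0]
    - [0.02, -0.023, -0.004, 0, 0]
    - [0.027, -0.031, -0.004, 0, 0]
    - [0.031, -0.041, -0.004, 0, 0]
    - [0.035, -0.051, -0.004, 0, 0]
    - [0.039, -0.06, -0.004, 0, 0]
    - [0.043, -0.069, -0.004, 0, 0]
    - [0.048, -0.078, -0.004, 0, 0]

```text
t: 2.65
ee_pos: [0.4851, 0.079, 0.1198]
tool_rot: [3.139, 0.001, -0.236]
ft_force: [-6.6, -2.6, 7.0]
grip_width: 0.0006
gripper_force: 4.5
```

```bash
cat >> h.py <<'E'
def look(fn):
    c=snap('top',fn); r=stone_fence(c)
    if 'stone' in r: print('stone fence-frame n,l,ang',np.round([N@(r['stone'][:2]-O),L@(r['stone'][:2]-O),rel(r['stone'],dict(f=[675.4,-14.2,0,0,76.49])['f'] if 0 else np.array([675.4,-14.2,0,0,76.49]))[2]],1))
    else: print([fit(c,k,.032).round() for k in rects(c)])
E
python3 -c "
from h import *
look('t1.png')
go((-182,66,115),(-170,77,115),(-158,84.5,115))"
```

```text
stone fence-frame n,l,ang [-271.8   47.7  -74.8]
t 2.70 TCP fence -190.99671492890567 47.38702549234099 119.85591406215948 yaw -0.23523842693546526 F [-3. -1.  4.] grip 0.00032945003109361966
[ 0.012  -0.0248  0.0065] spin 0.0
[ 0.028  -0.0395  0.0065] spin 0.0
[ 0.044  -0.0495  0.0065] spin 0.0
```

View pics/t1.png

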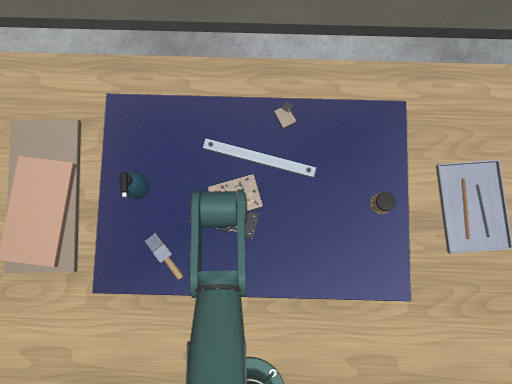

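The top view shows the stone partly hidden by the arm. Its far long side runs from about (209,188) to (256,176), which leaves about 28° to turn. The fence is untouched and there is a clear gap. Continuing the push.

Emit:
drive_tool:
  increments:
    - [0.005, -0.01, 0.002, 0, 0]
    - [0.01, -0.018, 0.004, 0, 0]
    - [0.016, -0.026, 0.004, 0, 0]
    - [0.022, -0.033, 0.004, 0, 0]
    - [0.028, -0.038, 0.004, 0, 0]
    - [0.034, -0.042, 0.004, 0, 0]
    - [0.038, -0.045, 0.004, 0, 0]
    - [0.04, -0.046, 0.004, 0, 0]

```text
t: 3.37
ee_pos: [0.5229, 0.1064, 0.1152]
tool_rot: [-3.14, 0.001, -0.236]
ft_force: [-5.2, 1.4, 4.6]
grip_width: 0.0004
gripper_force: 2.8
```

```bash
cat >> h.py <<'E'
def edge(c,lo=None):   # far long side of the stone from top view, pinkish mask
    f=c['image'].astype(int); m=((f[...,0]>f[...,2]+8)&(f[...,0]>90)).astype(np.uint8)*255
    m=cv2.morphologyEx(m,cv2.MORPH_CLOSE,np.ones((5,5)))
    cs,_=cv2.findContours(m,cv2.RETR_LIST,cv2.CHAIN_APPROX_NONE)
    for k in cs:
        if cv2.contourArea(k)<60: continue
        P=ray(c,k[:,0],.032)[:,:2]*1000-O; q=np.c_[P@N,P@L]
        if q[:,0].max()<5 and abs(q[:,1].mean())<130 and q[:,0].min()>-260:
            far={}
            for a,b in q:
                far[int(b//3)]=max(far.get(int(b//3),-999),a)
            g=np.array([(3*i+1.5,a) for i,a in sorted(far.items())])
            s=g[4:-4]; p=np.polyfit(s[:,0],s[:,1],1)
            print('blob n',q[:,0].min().round(),q[:,0].max().round(),'l',q[:,1].min().round(),q[:,1].max().round(),'far edge slope deg %.1f'%np.degrees(np.arctan(p[0])),'rms',np.std(s[:,1]-np.polyval(p,s[:,0])).round(1))
E
python3 -c "
from h import *
c=snap('top','t2.png');edge(c);edge(dict(np.load('pics/t1.npz')))
go((-158,84.5,115))"
```

```text
blob n -144.0 -43.0 l -27.0 65.0 far edge slope deg -6.4 rms 0.8
blob n -146.0 -39.0 l -45.0 121.0 far edge slope deg -12.5 rms 16.1
t 3.42 TCP fence -161.3360804882195 81.61849881094281 115.20850611871067 yaw -0.2357789586231409 F [-4.1  1.6  3.1] grip 0.0004913365807559711
[ 0.0044 -0.0038  0.0003] spin 0.0
```

View pics/t2.png

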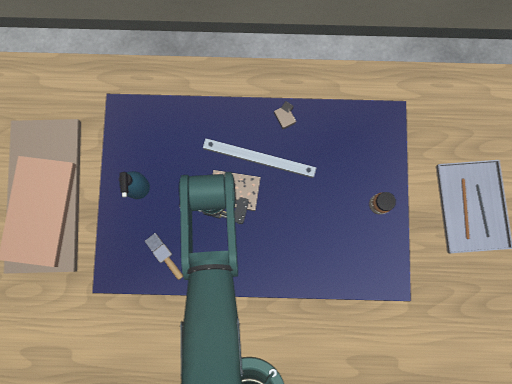

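The top view shows the far side from about (217,172) to (260,177). It is about 6° short of parallel and 43 mm clear of the fence. I'll back off, open the fingers and square it up with both fingertips.

Emit:
drive_tool:
  increments:
    - [-0.02, 0, 0, 0, 0]
    - [-0.045, 0.02, 0, 0, 60]
    - [-0.045, 0.05, 0, 0, 94]
    - [-0.045, 0.05, 0, 0, 94]
    - [-0.045, 0.05, 0, 0, 94]
    - [-0.045, 0.05, 0, 0, 94]
    - [-0.045, 0.05, 0, 0, 94]
    - [-0.045, 0.05, 0, 0, 94]

```text
t: 4.08
ee_pos: [0.4816, 0.0775, 0.1153]
tool_rot: [-3.141, -0.001, -0.236]
ft_force: [-0.9, 0.6, 0.4]
grip_width: 0.0436
gripper_force: 0.0
```

```bash
python3 -c "
from h import *
edge(snap('top','t3.png'))
go((-150,45,115),(-108,45,115))"
```

```text
blob n -141.0 -43.0 l -27.0 121.0 far edge slope deg -6.2 rms 0.9
t 4.13 TCP fence -194.95726638248638 43.813723225679546 115.19076540812324 yaw -0.23549870062335954 F [0.4 0.7 0.1] grip 0.047412600802229615
[ 0.0599 -0.0016  0.0003] spin 0.0
[ 0.1159 -0.0015  0.0003] spin 0.0
```

Emit:
drive_tool:
  increments:
    - [0, -0.004, 0, 0, 94]
    - [0, -0.004, 0, 0, 94]
    - [0, -0.004, 0, 0, 94]
    - [0, -0.004, 0, 0, 94]
    - [0, -0.004, 0, 0, 94]
    - [0.01, -0.004, 0, 0, 94]
    - [0.02, -0.004, 0, 0, 94]
    - [0.03, -0.004, 0, 0, 94]

```text
t: 4.8
ee_pos: [0.5044, 0.0744, 0.1153]
tool_rot: [-3.142, -0.001, -0.236]
ft_force: [-0.6, 0.9, -0.9]
grip_width: 0.0935
gripper_force: 0.0
```

Emit:
drive_tool:
  increments:
    - [0.007, 0, 0, 0, 94]
    - [0.014, 0, 0, 0, 94]
    - [0.021, 0, 0, 0, 94]
    - [0.028, 0, 0, 0, 94]
    - [0.034, 0, 0, 0, 94]
    - [0.04, 0, 0, 0, 94]
    - [0.046, 0, 0, 0, 94]
    - [0.046, 0, 0, 0, 94]

```text
t: 5.47
ee_pos: [0.5364, 0.067, 0.1147]
tool_rot: [-3.142, 0.004, -0.236]
ft_force: [-3.2, 2.8, 1.7]
grip_width: 0.0943
gripper_force: 2.1
```

```bash
python3 -c "
from h import *
edge(snap('top','t4.png'))
go((-108,47,115))"
```

```text
blob n -90.0 -31.0 l -28.0 9.0 far edge slope deg -3.6 rms 0.8
t 5.52 TCP fence -139.1549586451694 46.45563988948456 114.67938179171819 yaw -0.2359443062509614 F [-3.7  2.2  1.3] grip 0.09362022980634194
[ 0.0415 -0.0007 -0.0004] spin 0.0
```

```bash
python3 -c "
import cv2
a=cv2.imread('pics/t4.png')[120:240,170:330];cv2.imwrite('pics/t4c.png',cv2.resize(a,None,fx=5,fy=5,interpolation=cv2.INTER_CUBIC))"
```

```text
(no output)
```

View pics/t4c.png

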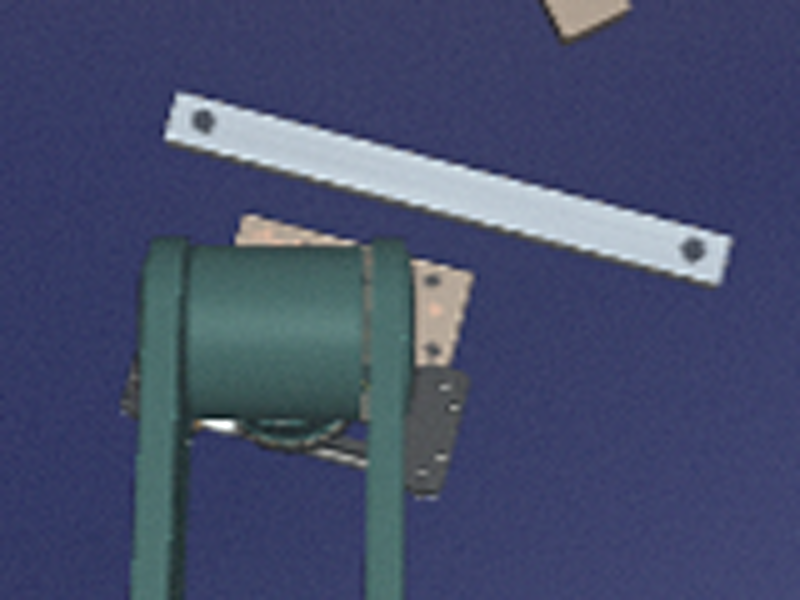

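The crop shows the stone's far edge from (243,215) to (472,272), within about 1° of the fence's front edge and about 30 mm from it. Now I'll push it home.

Emit:
drive_tool:
  increments:
    - [0.007, 0, 0, 0, 94]
    - [0.014, 0, 0, 0, 94]
    - [0.02, 0, 0, 0, 94]
    - [0.025, 0, 0, 0, 94]
    - [0.029, 0, 0, 0, 94]
    - [0.033, 0, 0, 0, 94]
    - [0.036, 0, 0, 0, 94]
    - [0.037, 0, 0, 0, 94]

```text
t: 6.18
ee_pos: [0.5629, 0.0603, 0.1146]
tool_rot: [3.141, 0.004, -0.236]
ft_force: [-5.9, 2.0, 3.6]
grip_width: 0.0941
gripper_force: 3.2
```

Emit:
drive_tool:
  increments:
    - [0.001, 0, 0, 0, 94]
    - [0.002, 0, 0, 0, 94]
    - [0.003, 0, 0, 0, 94]
    - [0.004, 0, 0, 0, 94]

```text
t: 6.52
ee_pos: [0.5655, 0.0597, 0.1146]
tool_rot: [3.141, 0.005, -0.236]
ft_force: [-6.6, 2.0, 4.2]
grip_width: 0.0942
gripper_force: 3.2
```

```bash
python3 -c "
from h import *
go((-108,47,115))"
```

```text
t 6.52 TCP fence -109.14252953474397 46.15179883607643 114.62795895889485 yaw -0.23605470544112284 F [-6.6  2.   4.2] grip 0.09422383662300797
[ 0.0015 -0.0011 -0.0005] spin -0.0
```

Force is still at sliding level (about 7 N), so there's no fence contact yet. I'll creep forward.

Emit:
drive_tool:
  increments:
    - [0.001, 0, 0, 0, 94]
    - [0.002, 0, 0, 0, 94]
    - [0.003, 0, 0, 0, 94]
    - [0.004, 0, 0, 0, 94]

```text
t: 6.85
ee_pos: [0.5674, 0.0592, 0.1146]
tool_rot: [3.141, 0.008, -0.236]
ft_force: [-9.9, 3.3, 6.5]
grip_width: 0.0938
gripper_force: 5.3
```

Emit:
drive_tool:
  increments:
    - [0.001, 0, 0, 0, 94]
    - [0.002, 0, 0, 0, 94]
    - [0.003, 0, 0, 0, 94]
    - [0.003, 0, 0, 0, 94]

```text
t: 7.18
ee_pos: [0.5679, 0.0591, 0.1146]
tool_rot: [3.14, 0.013, -0.236]
ft_force: [-14.6, 2.8, 9.5]
grip_width: 0.0944
gripper_force: 7.4
```

Emit:
drive_tool:
  increments:
    - [0.002, 0, 0, 0, 94]
    - [0.004, 0, 0, 0, 94]
    - [0.005, 0, 0, 0, 94]
    - [0.005, 0, 0, 0, 94]
    - [0.005, 0, 0, 0, 94]

```text
t: 7.6
ee_pos: [0.5687, 0.059, 0.1146]
tool_rot: [3.14, 0.021, -0.236]
ft_force: [-21.8, 4.8, 15.8]
grip_width: 0.0938
gripper_force: 11.8
```

```bash
python3 -c "
from h import *
go((-108,47,115)); print(arm.get_obs()['wrist_torque'])"
```

```text
t 7.60 TCP fence -105.80485484625723 46.278762137706686 114.61860266370334 yaw -0.23594662162566338 F [-21.8   4.8  15.8] grip 0.09377487581704125
[-0.0029 -0.001  -0.0005] spin 0.0
[ 0.84172139  4.21629531 -0.19626616]
```

The force has risen to 22 N with the tool stalled, so the stone is seated. I'll back off, raise the tool and look.

Emit:
drive_tool:
  increments:
    - [-0.01, 0, 0, 0, 94]
    - [-0.03, 0, 0, 0, 94]
    - [-0.06, 0, 0, 0, 94]
    - [-0.1, 0, -0.05, 0, 94]
    - [-0.14, 0, -0.1, 0, 94]
    - [-0.19, 0, -0.15, 0, 94]
    - [-0.23, 0, -0.2, 0, 94]
    - [-0.26, 0, -0.22, 0, 94]

```text
t: 8.27
ee_pos: [0.3968, 0.1001, 0.2722]
tool_rot: [-3.141, -0.004, -0.237]
ft_force: [0.8, 0.2, 0.3]
grip_width: 0.0943
gripper_force: 0.0
```

Emit:
drive_tool:
  increments:
    - [0, 0.05, 0, 0, 94]
    - [0, 0.1, 0, 0, 94]
    - [0, 0.15, 0, 0, 94]
    - [0, 0.2, 0, 0, 94]
    - [0, 0.25, 0, 0, 94]
    - [0, 0.3, 0, 0, 94]
    - [0, 0.35, 0, 0, 94]
    - [0, 0.35, 0, 0, 94]

```text
t: 8.93
ee_pos: [0.3342, -0.1609, 0.2704]
tool_rot: [3.136, -0.002, -0.246]
ft_force: [-0.3, -0.1, -0.8]
grip_width: 0.0944
gripper_force: 0.0
```

```bash
python3 -c "
from h import *
c=snap('top','t5.png')
b=snap('side','s5.png')
edge(c)
A=c['image'][120:240,170:330];B=b['image'][150:270,160:320]
cv2.imwrite('pics/f5.png',cv2.resize(np.hstack([A,B])[:,:,::-1],None,fx=2.5,fy=2.5,interpolation=cv2.INTER_CUBIC))
c0=dict(np.load('pics/t0.npz'));d=np.abs(c['image'].astype(int)-c0['image']).max(2)>40
for n,(x0,y0,x1,y1) in dict(jar=(365,185,400,220),spray=(115,165,155,205),brush=(140,230,185,285),chip=(270,95,300,130)).items(): print(n,d[y0:y1,x0:x1].sum())
"
```

```text
blob n -99.0 1.0 l -29.0 112.0 far edge slope deg -4.1 rms 25.5
jar 0
spray 0
brush 0
chip 0
```

View pics/f5.png

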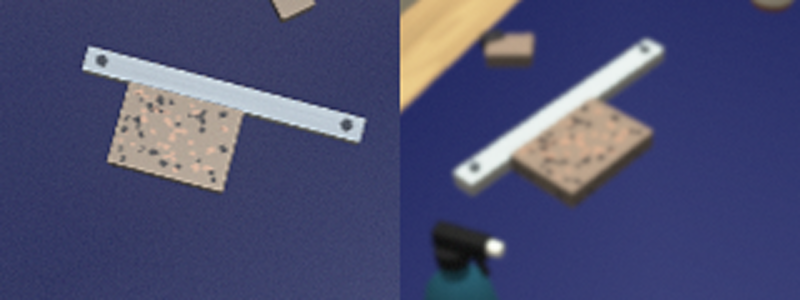

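Both views show the stone lying flat on the fence face with no gap. In the top view its near side, (108,161) to (223,191), runs at 14.6°, the same as the fence. It is well within the bar's length, and the other objects haven't moved.

```bash
python3 -c "
from plant import arm
print(arm.job_done())"
```

```text
the job is handed in; nothing more can be done
None
```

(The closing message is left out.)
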